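# Seat a keyed filter cell on a light-sensor head and hold it home

## Robot

A 6-joint arm with a two-finger parallel gripper is mounted at the origin on the work surface; the furniture and walls round the work are solid. World frame = base frame: x ahead of the robot, y to its left, z up, the work surface at z = 0. Lengths are in mm, angles in rad, forces in N, time in s.
With the tool pointing down it reaches from about 275 to 1000 mm from the base axis. Payload 8.4 kg.
Tool frame: the origin (TCP) lies at the very end of the fingers, on their centre line; the grasp point (between the pads) lies behind it (env.pinch_z is the z of the grasp point in the tool frame, in mm); z points along the fingers, y is the line along which they close (so a half turn about z gives the same grasp; the last joint's range is limited). The gripper opens to 85 mm and grips with 20 to 120 N. Pads are 22 mm wide; open, the fingers measure 114 mm over their backs; the gripper's body (76 mm by 85 mm) begins 54 mm behind the grasp point. The pads swing forward as they close: fully open they stand 13 mm farther back than shut.
Start: joints at [-1.198, 0.353, 1.633, -0, 1.155, -0.002], TCP at [228.803, -581.616, 231.281] pointing down, gripper open.
Joint ranges: [-2.63, 2.63], [-0.92, 2.1], [0.06, 2.66], [-1.3, 4.44], [0, 2.69], [-3.02, 3.02]. Speed limits (rad/s): [2.22, 2.22, 2.79, 3.14, 3.14, 3.14].

## Interface

Orientations are given as a 3x3 rotation matrix whose columns are the frame's x, y, z axes.
In Python, from cell import readout, cams, env gives the robot as it stands.
- The arm moves only by the shell command python3 -m pendant 'ROWS'. ROWS is JSON, a list of rows, each a list of 7 numbers: the turn, a rotation vector about the world's x, y, z normalised to -1 to 1, where 1 is 30 degrees, then the shift along the world's x, y, z normalised to -1 to 1, where 1 is 0.8 m, then the opening in per cent of the stroke, from 0 (shut) to 100 (fully open). A call has 1 to 20 rows; each row is the pose to reach, as a shift and turn from the pose commanded when the call began; what a row does not reach only later rows make up. A row lasts 1/8 s, in which the tool goes at most 62.5 mm and 10.7 degrees, less where a joint would pass 70% of its speed; a pose out of reach is approached as far as the arm can. A call with a number of a shift or a turn outside -1 to 1 is refused whole. A call with a gripper value outside its range is refused whole. The fingers move at their own pace and stop on an object; the grip force is fixed at half the most. Time passes only in rows, so rows that repeat a pose let the fingers close. It gives the time, the measured TCP pose, the force, the opening and the grip force at its end, in the units of the state.
- readout.observe(): the state, without advancing time (a new reading comes with each control period).
- cams.snapshot(name): name is "side" or "top" or "wrist"; returns the picture (384x512x3 uint8, blue, green, red); there is no depth.
- cams.get_calibration(name): a dict with "fovy" (degrees; the focal length in pixels is half the picture's height over the tangent of half this angle, whatever the lens; pixels are square), "cx", "cy" (the principal point, pixels), "R" (3x3) and "t" (3): a world point X has camera coordinates R X + t; the wrist camera has in their place "mount" (4x4, takes a point from camera to tool coordinates, whose origin is the TCP and whose axes are the flange's). Camera axes: x right, y down, z forward; pixel columns grow to the right and rows downward; lengths in mm; the calibration is good to about 2 mm. A picture is of the moment at which its call begins: read the wrist's pose just before it. get_calibration takes no time and is no camera call.
- env.hand_in(): hands the job in; it is judged then, once.
The state is a dict: "time": time; "joints": joint angles; "joint_velocities": joint speeds; "effort": joint torques, N m; "position": TCP position; "tcp_rot": TCP orientation; "ft_force": force on the tool from outside, world axes, zero at the start; "torque": the same for the moment, N m; "gripper_width": finger opening in mm; "gripper_force": force on a finger pad.
Only numpy, scipy, OpenCV 4.12 (cv2) and the standard library are available. Lean on these libraries where they do the work, as an engineer would, in place of code of your own. Each camera call takes 0.05 s, during which the arm holds its last target. There are 200 camera calls.

## Task

Get the light-sensor head ready for a reading: pull its sprung dark slide right out to its stop for a moment, so that the filter cell parked on it drops onto the locating pins, and let the slide go (the cell's nose now keeps it open). Take the cell by its knurled collar and turn it with a light push until its hidden keyways drop over the pins, then push it straight down, fully home against its spring. No retaining ring is fitted, so finish while still holding the cell pushed home, and leave the other things on the bench where they are.

Things in the scene. Friction and masses are not known exactly. Their poses are not given: they have to be found in the camera images.
- sensor_head: Light-sensor head, fixed: grey box 84x84 mm on a 116x100x8 mm aluminium foot plate, a steel seat ring 67 mm across on top. Origin: centre of its underside, on the bench; z up; -x is the face with the dark slide's slot and post. The seat face lies 75 mm above the origin; the cell stands on the head's z axis.
- seat (a point): Centre of the seat face, top of the head (axes of sensor_head). On it stands a steel spigot tube, 34 mm outside, 30 mm high, with three radial pins 120 degrees apart, hidden by the cell, at an angle that differs from start to start. A sprung ring round the spigot lifts the cell: 4 N when the cell is 4 mm up, about 10 N at 0 mm, none above 4 mm.
- filter_cell: Filter cell, loose, about 0.15 kg: a 51 mm aluminium cap, dark round glass on top, smooth skirt 49 mm across below. Origin: centre of the skirt's lower rim, z up its axis; its top is 54 mm above. Height of the origin over the seat face: 13 mm parked on the shut dark slide, 9 mm standing on the pins, 4 mm once its keyways have dropped over the pins (on the spring), 0 mm fully home.
- cell_grip (a point): On the cell's axis, 43 mm above its origin: middle of the knurled grip band (51 mm across, 32 to 54 mm above the origin). Three keyways, 120 degrees apart, are hidden inside; where is not told: turn to find them, 0.3 to 1.8 rad from the start either way; each passes a pin within about 0.1 rad. On the shut slide turning does nothing.
- dark_slide (a joint): Dark slide, a steel blade 34x3 mm: 0 shut (under the cell), grows as it is drawn out to the head's -x, 0.032 m at its stop. Its spring pulls it shut with 1.5 N (shut) to 3.5 N (stop). Let go once the cell has dropped, it springs back to about 0.024 m against the cell's 22 mm nose and stays; lifting the cell over 4 mm off the pins lets it shut.
- slide_post (a point): Middle of the top of the slide's pull post: upright dark steel post, 14 mm in diameter, 31 mm high, its top 101 mm above the bench, its foot on the blade 70 mm above it. Shut, it stands 78 mm from the head's axis on the -x side, 29 mm clear of the grey box. Axes of sensor_head.
- multimeter: Hand-held multimeter, 145x74x43 mm, lying to the right of the head. Origin: centre of its underside. A bystander.
- film_pot: Black plastic pot with a grey lid, 34 mm across, 50 mm high, standing behind the head. Origin: centre of its underside. A bystander.
- small_adapter: Small black adapter, 30x50x22 mm, lying behind the head. Origin: centre of its underside. A bystander.
There are look-alikes about, which are no part of the job. Of the things that look like the filter_cell, the largest one is meant.

How it is judged:
By the outcome, as a careful person would: the job done as asked, in the order asked, and still so for the second after the job is handed in, while the arm keeps its last pose, push and grip.
It also fails if it takes over 72 s, if anything falls off the work surface, if the arm or the gripper's body presses on something with over 40 N, if the wrist force passes 120 N, or if a joint passes its speed limit or range.

## Working session

There is one attempt and no reset: what is moved stays moved. The work goes in short steps, Python scripts to look and compute and a shell command to move; the robot and the scene stay as the last step left them, time stands still between calls to the robot, and variables do not carry over. Pictures are saved under pics/ and viewed, at most 10 in all, crops included, and the job is handed in when it is done.

```bash
ls; mkdir -p pics; python3 - <<'E'
from cell import readout,cams,env
import cv2,numpy as np
a=cams.snapshot("top");b=cams.snapshot("side")
cv2.imwrite("pics/top.png",a);cv2.imwrite("pics/side.png",b)
cv2.imwrite("pics/top2.png",cv2.resize(a,(800,600)));cv2.imwrite("pics/side2.png",cv2.resize(b,(800,600)))
np.set_printoptions(suppress=True,precision=3)
for n in("top","side","wrist"):print(n,cams.get_calibration(n))
s=readout.observe();print(s,env.pinch_z)
E
```

```text
pics
top {'fovy': 43.93100693089508, 'cx': 254.72914265351108, 'cy': 194.093681200378, 'R': array([[-0.013, -1.   ,  0.012],
       [-0.999,  0.012, -0.046],
       [ 0.046, -0.012, -0.999]]), 't': array([-255.78 ,  561.062,  922.262])}
side {'fovy': 55.0462562173383, 'cx': 259.7401388242172, 'cy': 189.64968117505646, 'R': array([[-0.976, -0.219, -0.002],
       [-0.102,  0.464, -0.88 ],
       [ 0.193, -0.858, -0.475]]), 't': array([508.838, 261.487, 580.09 ])}
wrist {'fovy': 66.81681412780456, 'cx': 256.4148998420658, 'cy': 196.57432600340763, 'mount': array([[   0.002,   -0.958,   -0.286,   73.518],
       [   1.   ,    0.002,    0.   ,    0.886],
       [   0.   ,   -0.286,    0.958, -142.713],
       [   0.   ,    0.   ,    0.   ,    1.   ]])}
{'time': 0.1, 'joints': array([-1.198,  0.354,  1.634,  0.   ,  1.155, -0.002]), 'joint_velocities': array([ 0.001, -0.002, -0.004, -0.002, -0.   , -0.   ]), 'effort': array([  0.001, -60.635, -34.282,   0.   ,   0.004,   0.   ]), 'position': array([ 228.625, -581.237,  230.638]), 'tcp_rot': array([[ 0.931,  0.366, -0.   ],
       [ 0.366, -0.931,  0.001],
       [ 0.   , -0.001, -1.   ]]), 'ft_force': array([-0.841,  0.522,  0.534]), 'torque': array([ 0.03 , -0.013, -0.025]), 'gripper_force': 0.0, 'gripper_width': 85.56253966790611} -18.700000000000003
```

View pics/top2.png

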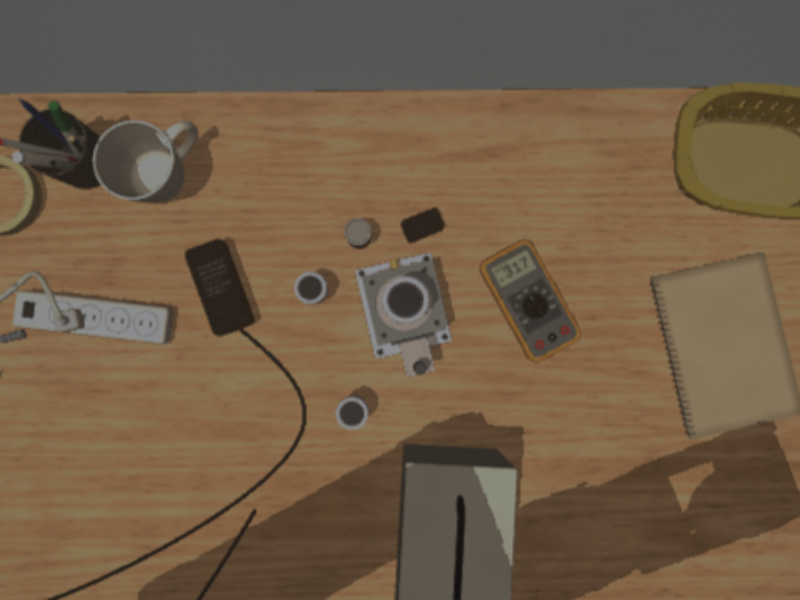

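View pics/side2.png

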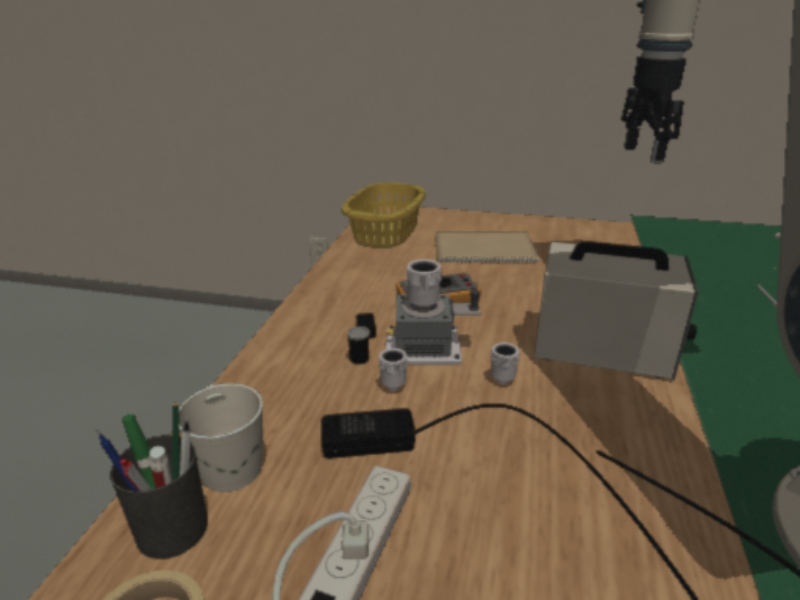

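The top view (800 px wide) has three objects that could be the cell: the one on the head at (405,298), and smaller loose ones at (310,288) and (351,412). I choose (405,298), the largest and the only one on the head. The post is at (421,366), on the near side of the head. The film pot (358,232), adapter (422,225) and multimeter (530,300) are bystanders, and a grey case stands nearer the robot at (460,530). Next I'll measure and check a close crop.

```bash
cat > h.py <<'E'
import numpy as np,cv2
from cell import readout,cams,env
np.set_printoptions(suppress=True,precision=2)
def ray(n,u,v,s=None):
    c=cams.get_calibration(n);f=192/np.tan(np.radians(c["fovy"]/2))
    d=np.array([(u-c["cx"])/f,(v-c["cy"])/f,1])
    if n=="wrist":
        M=c["mount"];R=s["tcp_rot"];return R@M[:3,:3]@d, R@M[:3,3]+s["position"]
    return c["R"].T@d,-c["R"].T@c["t"]
def onz(n,u,v,z,s=None):
    d,o=ray(n,u,v,s);return o+d*(z-o[2])/d[2]
E
python3 - <<'E'
from h import *
a=cv2.imread("pics/top.png")
c=a[150:260,215:305];cv2.imwrite("pics/crop.png",cv2.resize(c,None,fx=5,fy=5,interpolation=cv2.INTER_CUBIC))
g=cv2.cvtColor(a,cv2.COLOR_BGR2GRAY)
for lo in(50,60,70):
  m=(g<lo).astype(np.uint8);n,l,st,ce=cv2.connectedComponentsWithStats(m)
  for i in range(1,n):
    x,y=ce[i]
    if 190<x<300 and 150<y<280 and st[i,4]>40: print(lo,st[i],ce[i],onz("top",*ce[i],142),onz("top",*ce[i],101))
k=1/1.5625
print("rough cell",onz("top",405*k,298*k,142),"post",onz("top",421*k,366*k,101))
print("plate corners",[onz("top",u*k,v*k,8)[:2] for u,v in((358,270),(432,254),(450,341),(377,356))])
print("case",[onz("top",u*k,v*k,150)[:2] for u,v in((405,447),(520,460),(405,463))])
E
```

```text
50 [249 183  21  18 199] [259.83 190.54] [ 557.84 -270.07  142.  ] [ 560.03 -271.01  101.  ]
60 [192 177  13  14 144] [197.99 183.81] [ 570.58 -165.15  142.  ] [ 573.41 -160.78  101.  ]
60 [249 182  22  20 329] [258.99 191.5 ] [ 556.22 -268.61  142.  ] [ 558.33 -269.48  101.  ]
60 [218 258  14  14 145] [224.78 264.17] [ 434.22 -209.26  142.  ] [ 430.13 -207.12  101.  ]
70 [224 149  18  10  41] [233.39 154.61] [ 619.74 -225.8   142.  ] [ 625.07 -224.5   101.  ]
70 [261 171  20  24 128] [272.89 180.52] [ 574.65 -292.53  142.  ] [ 577.7  -294.61  101.  ]
70 [191 177  15  14 164] [198.01 183.62] [ 570.9  -165.19  142.  ] [ 573.75 -160.81  101.  ]
70 [249 181  22  22 367] [259.09 191.48] [ 556.25 -268.78  142.  ] [ 558.36 -269.66  101.  ]
70 [265 231   8   8  53] [268.55 234.57] [ 483.01 -283.82  142.  ] [ 481.4  -285.46  101.  ]
70 [218 257  15  15 166] [224.83 264.36] [ 433.9  -209.35  142.  ] [ 429.8  -207.21  101.  ]
rough cell [ 557.55 -268.99  142.  ] post [ 481.96 -287.06  101.  ]
plate corners [array([ 600.99, -212.69]), array([ 620.3 , -307.01]), array([ 509.44, -328.15]), array([ 491.72, -235.54])]
case [array([ 397.86, -266.68]), array([ 382.28, -389.39]), array([ 380.93, -266.46])]
```

View pics/crop.png

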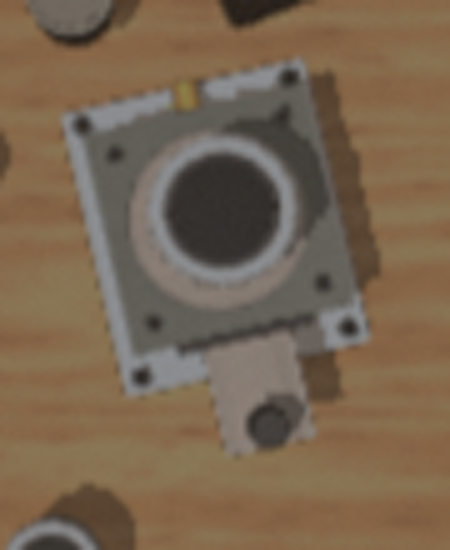

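The crop confirms it: the glass-topped cap sits on the steel ring of the head at crop (222,210), and the blade with its post is at crop (270,423). The measured cell-to-post distance is 77 mm (expected 78). The plate centre is about (556,-270) and the yaw about 0.197. Before planning the pull I'll check how tall and how close the case is.

```bash
python3 - <<'E'
from h import *
k=1/1.5625
for nm,b,t in(("near-left edge",(540,357),(550,245)),("mid",(675,376),(695,292))):
  B=onz("side",b[0]*k,b[1]*k,0); d,o=ray("side",t[0]*k,t[1]*k)
  s=np.dot((B-o)[:2],d[:2])/np.dot(d[:2],d[:2]); print(nm,B,o+s*d)
for z in(150,180,210): print(z,[onz("top",u*k,v*k,z)[:2] for u,v in((405,447),(522,460),(405,463),(516,467))])
# post check from both
print("side post top?",[onz("side",475*k,291*k,z) for z in(101,)])
E
```

```text
near-left edge [ 371.13 -279.2     0.  ] [ 377.42 -279.48  187.36]
mid [ 176.33 -271.83    0.  ] [ 179.4  -272.76  139.14]
150 [array([ 397.86, -266.68]), array([ 382.25, -391.53]), array([ 380.93, -266.46]), array([ 374.94, -384.95])]
180 [array([ 402.24, -266.11]), array([ 387.22, -386.27]), array([ 385.95, -265.89]), array([ 380.17, -379.95])]
210 [array([ 406.62, -265.54]), array([ 392.18, -381.02]), array([ 390.96, -265.33]), array([ 385.41, -374.94])]
side post top? [array([ 477.99, -283.93,  101.  ])]
```

```bash
python3 -m pendant '[[0,0,0,0.08,0,0.08,100],[0,0,-0.1,0.16,0,0.08,80],[0,0,-0.2,0.24,0.05,0.08,60],[0,0,-0.34,0.314,0.12,0.08,60],[0,0,-0.34,0.314,0.2,0.08,60],[0,0,-0.34,0.314,0.28,0.05,60],[0,0,-0.34,0.314,0.34,0.02,60],[0,0,-0.34,0.314,0.371,0,60],[0,0,-0.34,0.314,0.371,0,60],[0,0,-0.34,0.314,0.371,0,60],[0,0,-0.34,0.314,0.371,0,60]]' && python3 - <<'E'
from h import *
s=readout.observe();w=cams.snapshot("wrist");print(s["position"],s["joints"],np.arctan2(s["tcp_rot"][1,0],s["tcp_rot"][0,0]),s["ft_force"],s["time"])
import pickle;pickle.dump(s,open("s1.pkl","wb"));cv2.imwrite("pics/w1.png",w)
E
```

```text
time: 1.48
position: [480.5, -286.2, 231.9]
tcp_rot: [[0.981, 0.194, 0.001], [0.194, -0.981, -0.001], [0.001, 0.001, -1.0]]
ft_force: [0.1, -0.5, 0.5]
gripper_width: 51.4
gripper_force: 0.0
[ 480.45 -286.2   231.94] [-0.54  0.25  1.78 -0.    1.11  0.84] 0.19572510295028062 [ 0.09 -0.48  0.46] 1.475
```

View pics/w1.png

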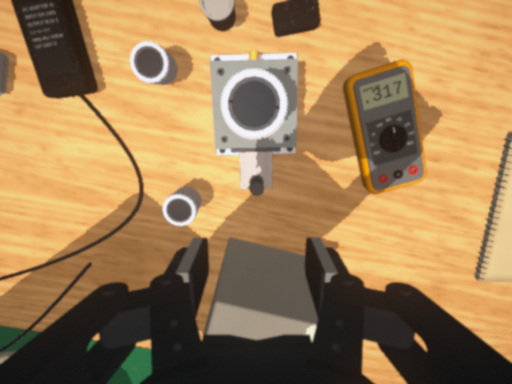

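The wrist view shows the cell's glass at (254,103), the post top at about (257,182) centred between the fingers, and the case face below them at (265,245). I'll cast these to points.

```bash
python3 - <<'E'
from h import *
import pickle;s=pickle.load(open("s1.pkl","rb"));w=cv2.imread("pics/w1.png");g=cv2.cvtColor(w,cv2.COLOR_BGR2GRAY)
for nm,(x0,x1,y0,y1),z in(("cell",(225,285,72,135),142),("post",(240,275,165,205),101)):
  m=np.zeros_like(g);m[y0:y1,x0:x1]=(g[y0:y1,x0:x1]<90);n,l,st,ce=cv2.connectedComponentsWithStats(m)
  i=1+np.argmax(st[1:,4]);print(nm,st[i],ce[i],onz("wrist",*ce[i],z,s))
  if nm=="post": print(onz("wrist",ce[i][0],st[i][1]+7,101,s), g[170:205,257])
print("case top edge",[onz("wrist",u,v,185,s) for u,v in((215,335),(230,240),(306,255))],[onz("wrist",u,v,0,s) for u,v in((230,240),(306,255))])
E
```

```text
cell [ 230   81   48   46 1530] [253.89 103.4 ] [ 557.11 -269.86  142.  ]
post [250 176  13  19 206] [256.47 185.22] [ 484.23 -286.49  101.  ]
[ 486.4  -286.06  101.  ] [227 226 218 196 154 106  74  64  59  56  57  60  65  70  73  75  75  75
  75  75  74  74  74  74  79  93 112 120 121 122 122 126 128 131 134]
case top edge [array([ 378.88, -273.98,  185.  ]), array([ 462.14, -271.61,  185.  ]), array([ 461.22, -327.52,  185.  ])] [array([ 373.84, -270.76,    0.  ]), array([ 372.01, -381.2 ,    0.  ])]
```

```bash
python3 -m pendant '[[0,0,0,0.0005,0.0005,-0.05,60],[0,0,0,0.0005,0.0005,-0.1,60],[0,0,0,0.0005,0.0005,-0.15,60],[0,0,0,0.0005,0.0005,-0.175,60],[0,0,0,0.0005,0.0005,-0.19,60],[0,0,0,0.0005,0.0005,-0.19,60],[0,0,0,0.0005,0.0005,-0.19,0],[0,0,0,0.0005,0.0005,-0.19,0],[0,0,0,0.0005,0.0005,-0.19,0],[0,0,0,0.0005,0.0005,-0.19,0],[0,0,0,0.0005,0.0005,-0.19,0],[0,0,0,0.0005,0.0005,-0.19,0]]'
```

```text
time: 3.02
position: [481.3, -285.8, 80.5]
tcp_rot: [[0.981, 0.196, 0.002], [0.196, -0.981, -0.003], [0.002, 0.003, -1.0]]
ft_force: [-1.0, -4.5, 2.4]
gripper_width: 11.8
gripper_force: 58.5
```

```bash
python3 -m pendant '[[0,0,0,-0.01,-0.002,0,0],[0,0,0,-0.02,-0.004,0,0],[0,0,0,-0.03,-0.006,0,0],[0,0,0,-0.036,-0.007,0,0],[0,0,0,-0.04,-0.008,0,0],[0,0,0,-0.04,-0.008,0,0],[0,0,0,-0.04,-0.008,0,0]]' && python3 - <<'E'
from h import *
s=readout.observe();w=cams.snapshot("side");cv2.imwrite("pics/s2.png",cv2.resize(w[150:250,230:330],None,fx=5,fy=5,interpolation=cv2.INTER_CUBIC));print(s["position"],s["ft_force"])
a=cv2.imread("pics/side.png");cv2.imwrite("pics/s12.png",np.hstack([cv2.resize(i[150:250,230:310],None,fx=5,fy=5,interpolation=cv2.INTER_CUBIC) for i in(a,w)]))
E
```

```text
time: 3.9
position: [450.4, -292.6, 80.5]
tcp_rot: [[0.981, 0.196, 0.005], [0.196, -0.981, -0.004], [0.004, 0.004, -1.0]]
ft_force: [4.4, -5.7, -0.7]
gripper_width: 11.5
gripper_force: 58.6
[ 450.36 -292.61   80.53] [ 4.42 -5.68 -0.7 ]
```

View pics/s12.png

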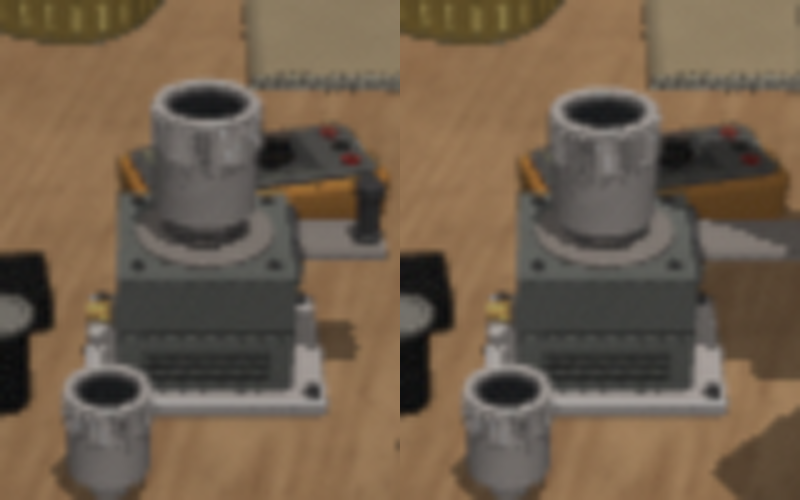

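Left is before, right is after: the cell's rim has gone from row 82 to row 92 (about 4 mm), so it has dropped. I'll pull the last bit onto the stop, ease back and release.

```bash
python3 -m pendant '[[0,0,0,-0.002,-0.0004,0,0],[0,0,0,-0.003,-0.0006,0,0],[0,0,0,-0.003,-0.0006,0,0],[0,0,0,-0.003,-0.0006,0,0]]'; python3 -m pendant '[[0,0,0,0.006,0.0012,0,0],[0,0,0,0.011,0.0022,0,0],[0,0,0,0.011,0.0022,0,0],[0,0,0,0.011,0.0022,0,60],[0,0,0,0.011,0.0022,0,60],[0,0,0,0.011,0.0022,0,60],[0,0,0,0.011,0.0022,0,60]]'
```

```text
time: 4.45
position: [449.8, -292.8, 80.6]
tcp_rot: [[0.981, 0.195, 0.008], [0.195, -0.981, -0.004], [0.007, 0.005, -1.0]]
ft_force: [13.0, -2.3, -6.4]
gripper_width: 11.7
gripper_force: 58.5
time: 5.32
position: [454.6, -289.4, 79.2]
tcp_rot: [[0.981, 0.196, -0.0], [0.196, -0.981, 0.0], [-0.0, -0.0, -1.0]]
ft_force: [-0.4, 0.1, 0.2]
gripper_width: 51.2
gripper_force: 0.0
```

```bash
python3 -m pendant '[[0,0,0,0,0,0.06,60],[0,0,0,0,0,0.13,80],[0,0,0,0,0,0.19,100],[0,0,0,0.03,0.006,0.19,100],[0,0,0,0.03,0.006,0.19,100],[0,0,0,0.03,0.006,0.19,100]]' && python3 - <<'E'
from h import *
s=readout.observe();w=cams.snapshot("wrist");g=cv2.cvtColor(w,cv2.COLOR_BGR2GRAY)
cv2.imwrite("pics/w3.png",w)
m=np.zeros_like(g);m[60:170,200:310]=g[60:170,200:310]<90
n,l,st,ce=cv2.connectedComponentsWithStats(m)
for i in range(1,n):
  if st[i,4]>60:print(st[i],ce[i],onz("wrist",*ce[i],138,s),onz("wrist",*ce[i],101,s))
print(s["position"])
t=cams.snapshot("top");cv2.imwrite("pics/t3.png",t)
E
```

```text
time: 6.08
position: [477.9, -284.0, 229.5]
tcp_rot: [[0.981, 0.196, -0.003], [0.196, -0.981, 0.002], [-0.003, -0.002, -1.0]]
ft_force: [-0.2, 0.3, -0.2]
gripper_width: 85.5
gripper_force: 0.0
[ 233   80   48   46 1569] [256.82 102.2 ] [ 555.5  -269.36  138.  ] [ 556.26 -269.17  101.  ]
[243 145  40   4 140] [263.01 146.56] [ 523.45 -280.88  138.  ] [ 519.15 -282.51  101.  ]
[ 477.92 -284.04  229.53]
```

View pics/w3.png

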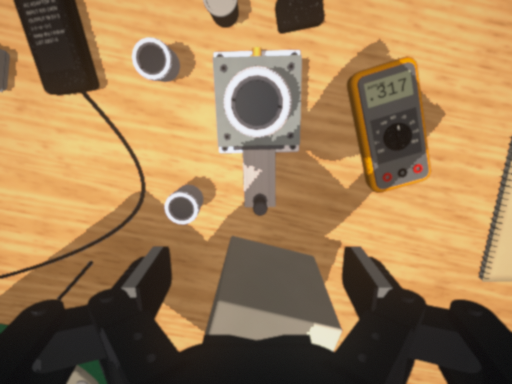

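The wrist view shows the slide staying open, with the post at (260,205), and the cell at (257,102), about (556,-269.5). The bystanders haven't moved. Next I'll go over the cell, down, and grip.

```bash
python3 -m pendant '[[0,0,0,0.05,0.01,0,100],[0,0,0,0.097,0.019,0,100],[0,0,0,0.097,0.019,0,100],[0,0,0,0.097,0.019,-0.05,100],[0,0,0,0.097,0.019,-0.1,100],[0,0,0,0.097,0.019,-0.14,100],[0,0,0,0.097,0.019,-0.156,100],[0,0,0,0.097,0.019,-0.156,100],[0,0,0,0.097,0.019,-0.156,100]]';python3 -m pendant '[[0,0,0,0,0,0,50],[0,0,0,0,0,0,30],[0,0,0,0,0,0,0],[0,0,0,0,0,0,0],[0,0,0,0,0,0,0],[0,0,0,0,0,0,0]]'
```

```text
time: 7.3
position: [557.0, -270.0, 107.8]
tcp_rot: [[0.981, 0.195, 0.002], [0.195, -0.981, -0.001], [0.001, 0.001, -1.0]]
ft_force: [0.1, -0.1, 0.4]
gripper_width: 85.4
gripper_force: 0.0
time: 8.05
position: [556.9, -269.8, 107.3]
tcp_rot: [[0.981, 0.196, 0.001], [0.196, -0.981, -0.001], [0.001, 0.001, -1.0]]
ft_force: [-0.0, -0.3, 5.6]
gripper_width: 49.6
gripper_force: 61.7
```

```bash
python3 -m pendant '[[0,0,0.12,0,0,-0.001,0],[0,0,0.24,0,0,-0.001,0],[0,0,0.36,0,0,-0.001,0],[0,0,0.48,0,0,-0.001,0],[0,0,0.6,0,0,-0.001,0],[0,0,0.72,0,0,-0.001,0]]'
```

```text
time: 8.8
position: [555.6, -268.4, 106.5]
tcp_rot: [[0.839, 0.544, -0.002], [0.544, -0.839, 0.002], [-0.0, -0.003, -1.0]]
ft_force: [-6.5, 5.8, 14.6]
gripper_width: 49.6
gripper_force: 62.8
```

```bash
cat > o.py <<'E'
from h import *
s=readout.observe();print("F",s["ft_force"],"T",s["torque"],"z",s["position"][2],"hd",np.arctan2(s["tcp_rot"][1,0],s["tcp_rot"][0,0]),"j6",s["joints"][5],"t",s["time"])
E
python3 o.py; python3 -m pendant '[[0,0,0.12,0,0,0,0],[0,0,0.24,0,0,0,0]]'>/dev/null; python3 o.py; python3 -m pendant '[[0,0,0.12,0,0,0,0],[0,0,0.24,0,0,0,0]]'>/dev/null; python3 o.py
```

```text
F [-6.48  5.75 14.61] T [ 0.91  1.26 -0.34] z 106.51173221459558 hd 0.5750413230620773 j6 0.54189353728845 t 8.8
F [ 2.59  3.35 14.49] T [ 0.8  -0.59 -0.08] z 106.55161980220423 hd 0.7009393039096359 j6 0.416076452717694 t 9.05
F [1.31 1.12 0.23] T [ 0.26 -0.21 -0.  ] z 106.00852527264755 hd 0.8269928224449125 j6 0.2901663335916421 t 9.3
```

Fz fell from 14.5 to 0.2 N, so the keyways have found the pins. Now to push down.

```bash
python3 -m pendant '[[0,0,0.03,0,0,-0.001,0],[0,0,0.06,0,0,-0.002,0],[0,0,0.06,0,0,-0.0025,0],[0,0,0.06,0,0,-0.0025,0]]'>/dev/null; python3 o.py;  python3 -m pendant '[[0,0,0,0,0,-0.001,0],[0,0,0,0,0,-0.0025,0],[0,0,0,0,0,-0.0025,0]]'>/dev/null; python3 o.py
```

```text
F [1.67 0.36 0.73] T [-0.03 -0.45  0.08] z 103.59269957842123 hd 0.8560041734518247 j6 0.26126018951601204 t 9.8
F [2.5  1.26 4.85] T [ 0.21 -0.29 -0.04] z 101.99646400417359 hd 0.8563715417266686 j6 0.26088484814023977 t 10.175
```

```bash
python3 -m pendant '[[0,0,0,0,0,-0.001,0],[0,0,0,0,0,-0.002,0],[0,0,0,0,0,-0.003,0],[0,0,0,0,0,-0.003,0]]'>/dev/null; python3 o.py;  python3 -m pendant '[[0,0,0,0,0,-0.001,0],[0,0,0,0,0,-0.002,0],[0,0,0,0,0,-0.002,0]]'>/dev/null; python3 o.py;  python3 -m pendant '[[0,0,0,0,0,-0.001,0],[0,0,0,0,0,-0.002,0],[0,0,0,0,0,-0.002,0]]'>/dev/null; python3 o.py
```

```text
F [0.68 3.3  8.12] T [ 0.3  -0.16  0.04] z 99.93929139425988 hd 0.8563078289881056 j6 0.2609091035426739 t 10.675
F [-0.39  4.35 15.93] T [ 0.62  0.23 -0.07] z 99.15295936463704 hd 0.8563192836065837 j6 0.26090429230269707 t 11.05
F [-3.01  7.99 27.15] T [ 1.06  0.84 -0.06] z 98.80764097747242 hd 0.8562111269144657 j6 0.2609914677192375 t 11.425
```

```bash
python3 -m pendant '[[0,0,0,0,0,-0.001,0],[0,0,0,0,0,-0.001,0],[0,0,0,0,0,-0.001,0],[0,0,0,0,0,-0.001,0]]'; python3 o.py; python3 - <<'E'
from h import *
w=cams.snapshot("side");a=cv2.imread("pics/side.png")
cv2.imwrite("pics/s4.png",np.hstack([cv2.resize(i[155:225,235:315],None,fx=5,fy=5,interpolation=cv2.INTER_CUBIC) for i in(a,w)]))
E
```

```text
time: 11.92
position: [557.4, -269.0, 98.7]
tcp_rot: [[0.655, 0.755, 0.002], [0.755, -0.655, 0.0], [0.002, 0.001, -1.0]]
ft_force: [-4.3, 10.2, 33.2]
gripper_width: 49.2
gripper_force: 65.8
F [-4.31 10.24 33.21] T [ 1.34  1.19 -0.07] z 98.65832357133151 hd 0.8561572625900514 j6 0.26101315160439376 t 11.925
```

View pics/s4.png

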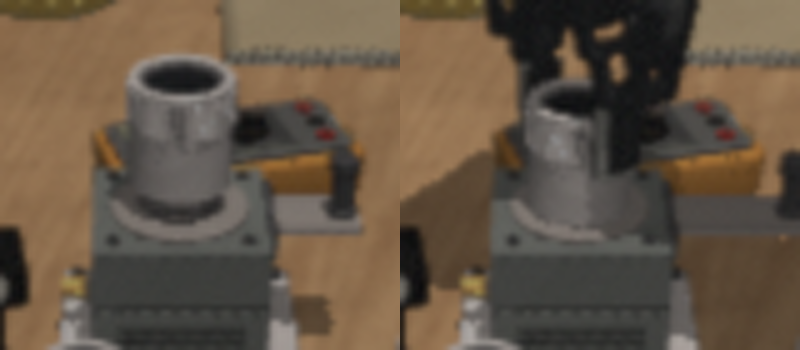

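The rim has fallen from row 57 to row 82, 25 crop px at about 1.9 px/mm, so 13 mm. The skirt sits on the ring, the push holds at 33 N against a hard stop, and the slide is held open. Handing in while holding.

```bash
python3 -c "
from cell import env
print(env.hand_in())"
```

```text
the job is handed in; nothing more can be done
None
```

The job is handed in at about 12 s, with the arm still holding the filter cell: the slide was pulled to its stop and let go, the keyways dropped over the pins after about 0.6 rad of turn, and the cell is pushed fully home at about 33 N.

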